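# Check the clamp on a mended tea bowl

## Robot

A 6-joint arm with a two-finger parallel gripper is mounted at the origin on the work surface. World frame = base frame: x ahead of the robot, y to its left, z up, the work surface at z = 0. Lengths are in m, angles in rad, forces in N, time in s.
With the tool pointing down it reaches from about 0.275 to 0.775 m from the base axis. Payload 14.6 kg.
Tool frame: the origin (TCP) lies at the very end of the fingers, on their centre line; the grasp point (between the pads) lies 19 mm behind it; x points along the fingers, y is the direction in which the jaws open and shut, and the axes are right-handed (so a half turn about x gives the same grasp; the last joint's range is limited). The gripper opens to 85 mm and grips with 20 to 120 N. Pads are 22 mm wide; open, the fingers measure 114 mm over their backs; the gripper's body (76 mm by 85 mm) begins 54 mm behind the grasp point. The pads swing forward as they close: fully open they stand 13 mm farther back than shut.
Start: joints at [-1.345, 0.263, -0.048, 1.259, 0, 1.415], TCP at [0.195, -0.487, 0.231] pointing down, gripper open.
Joint ranges: [-2.65, 2.65], [-0.89, 1.7], [-1.18, 1.37], [-2.13, 2.11], [-1.35, 1.29], [-3.14, 3.14]. Speed limits (rad/s): [1.89, 1.89, 2.57, 2.79, 3.14, 3.14].

## Interface

Orientations are given as a rotation vector (axis times angle).
In Python, from station import manip gives the robot as it stands.
- The arm moves only by the tool servo_tool, never from a script. Its argument "plan" is one flat list of numbers, 7 for each row, row after row: the shift along the world's x, y, z in cm, then the turn, a rotation vector about the world's x, y, z in degrees, then the closure, from 0 (fully open) to 1 (shut). In form: [dx, dy, dz, ax, ay, az, claw, dx, dy, dz, ax, ay, az, claw, ...]. A call has 1 to 10 rows; each row is the pose to reach, as a shift and turn from the pose commanded when the call began; what a row does not reach only later rows make up. A row lasts 1/12 s, in which the tool goes at most 41.7 mm and 7.16 degrees, less where a joint would pass 70% of its speed; a pose out of reach is approached as far as the arm can. A call with a gripper value outside its range is refused whole. The fingers move at their own pace and stop on an object; "force" is the grip in N (left out, the last holds). Time passes only in rows, so rows that repeat a pose let the fingers close. It gives the time, the measured TCP pose, the force and the opening at its end, in the units of the state.
- manip.observe(): the state, without advancing time (a new reading comes with each control period).
- manip.snapshot(name): name is "scene" or "side" or "wrist"; returns a dict with "frame" (400x640x3 uint8, red, green, blue), "intrinsics" (3x3 intrinsics, pixels), "k1" (the pictures are not rectified: a ray, as slopes to the right and down, at radius r is drawn at 1 + k1 r^2 times it, then the intrinsics apply), "eye" and "orientation" of the camera in the world. Camera axes: x right, y up, looking along -z (the intrinsics and any distortion apply to the point x, -y, -z); pixel columns grow to the right and rows downward; lengths in m; the calibration is good to about 2 mm. A picture is of the moment at which its call begins. There is no depth.
- manip.hand_in(): hands the job in, once; it reports no verdict.
The state is a dict: "time_s": time; "q": joint angles; "joint_velocities": joint speeds; "effort": joint torques, N m; "tool_pos": TCP position; "tcp_rot": TCP orientation; "ft_force": force on the tool from outside, world axes, zero at the start; "wrist_torque": the same for the moment, N m; "opening": opening from 0.0 (shut) to 1.0 (fully open).
Only numpy, scipy, OpenCV 4.12 (cv2) and the standard library are available. Lean on these libraries where they do the work, as an engineer would, in place of code of your own. Each camera call takes 0.05 s, during which the arm holds its last target.

## Task

A mended tea bowl is drying in a one-hand bar clamp, strapped down flat on a gluing board; check that the clamp is still tight. With the outside of the fingers, press the clamp's long trigger in towards its fixed grip until it comes up firmly against its stop, short of the grip, hold it pressed there for about a second without forcing it, then let it spring back out and come clear. Grasp nothing: press on the outer face of the trigger only, keep off the grip, the small release lever beside the bar and the bowl, and leave everything else on the bench where it is.

Things in the scene. Friction and masses are not known exactly. Their poses are not given: they have to be found in the camera images.
- trigger_pad (a point): the place to press: middle of the outer face of the trigger, a level black lever 100 mm long, 22 mm tall, this point 57 mm above the bench. Frame: z up, x along the trigger from free tip to pivot, y into the face, the way to press. Press between 25 mm tipwards (-x) and 15 mm pivotwards of it. In front of the face (-y) 75 mm is free, above all is open, 31 mm of air beneath down to the board
- trigger (a joint): the trigger's angle in rad: 0 standing out at rest (sprung), growing as it is pressed; stop at 0.24, about 16 mm of travel at trigger_pad. Moving it takes 1 N at first, 4 N near the stop; past that the force climbs 4 N per mm (give of bar and jaws). Firm means over 6 N at the stop, 10 to 15 N is good, 40 N is forcing it
- clamp_grip: the clamp's fixed grip, black, 115 mm long, 28 mm wide, 34 mm tall, level, side by side with the trigger; origin on its centre line, 25 mm from the housing; z up, x along it (free end at -x), y away from the trigger. The trigger's stop leaves a gap of about 10 to 20 mm to it. Not to be touched
- release_tab: the clamp's small release lever, grey, 28 mm long, 9 mm wide, 15 mm tall, sticking out of the housing between bar and trigger, level with them; origin at its root, it points along its -y. Its end is about 75 mm from trigger_pad. Not to be touched
- tea_bowl: mended white tea bowl with gold seams, 122 mm across, 70 mm high, fixed between the clamp's pads; origin at the middle of its foot, 15 mm above the bench. Not to be touched
- jig: plywood gluing board, 310 x 400 x 15 mm, screwed to the bench; origin at the middle of its underside. The clamp's bar lies along its y, 20 mm towards +x of the middle; grip and trigger stick out towards -x; the trigger is pressed towards +y, within 25 degrees. The clamp is nowhere higher than 76 mm above the bench, the bowl's rim 85 mm. A wooden stop block stands behind the grip
- brush_mid (a point): middle of a loose brush, 195 mm long, 10 mm thick, lying on the board in front of the clamp; leave alone
- dish_mid (a point): middle of a loose small white dish, 62 mm across, 15 mm high, on the board; leave alone
- powder_jar_mid (a point): middle of a loose glass jar with white cap, 39 mm across, 38 mm high, on the board behind the clamp; leave alone
- tape_roll_mid (a point): middle of a loose roll of tape lying flat, 90 mm across, 24 mm high; leave alone
- sanding_block_mid (a point): middle of a loose sanding block, 70 x 40 x 24 mm; leave alone
- glue_bottle_mid (a point): middle (half-way up) of a loose standing red bottle with a white nozzle, 52 mm across, 135 mm high; leave alone
- painted_bowl_mid (a point): middle (half-way up) of a loose painted bowl, 132 mm across, 55 mm high; leave alone
- trigger_back: the inner rib of the trigger, 64 mm long, 12 mm tall, facing the grip; its origin is the trigger's upright pivot, 68 mm along +x and 7 mm along +y of trigger_pad. How far the trigger stands open at rest differs by up to 3 degrees either way. Not to be touched: press the outer face only

How it is judged:
On the way:
1. the trigger is held firmly against its stop by the fingers (value of joint trigger above 0.225 rad and contact force between the fingers and trigger above 6 N), for 0.7 s.
At the end, for the whole second after the job is handed in: after having been held firmly against its stop for at least 0.7 s (joint above 0.225 rad, more than 6 N from the fingers), the trigger stands out at rest again (below 0.03 rad) with nothing touching it, and every loose thing is within 15 mm of where it stood (value of joint trigger below 0.03 rad and contact force between anything else and trigger below 0.2 N and distance of each of brush_mid, dish_mid, powder_jar_mid, tape_roll_mid, sanding_block_mid, glue_bottle_mid, painted_bowl_mid from where it was at the start of the episode below 0.015 m).
It fails at once if the trigger is forced (more than 40 N) (contact force between anything else and trigger above 40 N).
It fails at once if the trigger is pinched or pulled from behind (its inner rib, on the grip side, is touched) (contact force between anything else and trigger_back above 1 N).
It fails at once if the fixed grip or the mended bowl is touched (contact force between anything else and clamp_grip above 2 N or contact force between anything else and tea_bowl above 2 N).
It fails at once if the release lever is touched (contact force between anything else and release_tab above 1 N).
It fails at once if a loose thing on the bench is moved or lifted (more than 15 mm) (distance of any of brush_mid, dish_mid, powder_jar_mid, tape_roll_mid, sanding_block_mid, glue_bottle_mid, painted_bowl_mid from where it was at the start of the episode above 0.015 m).
It also fails if it takes over 40 s, if anything falls off the work surface, if the arm or the gripper's body presses on something with over 40 N, if the wrist force passes 120 N, or if a joint passes its speed limit or range.

## Working session

There is one attempt and no reset: what is moved stays moved. The work goes in short steps, Python scripts to look and compute and a tool call to move; the robot and the scene stay as the last step left them, time stands still between calls to the robot, and variables do not carry over. Pictures are saved under pics/ and viewed, and the job is handed in when it is done.

Besides the shell and the picture viewer there is one more tool, called after "Call:" by a JSON object that holds its "fn" and its "kwargs", one argument or row to a line. servo_tool: Moves the arm, as the interface text tells. Its arguments: {"type":"object","properties":{"plan":{"type":"array","items":{"type":"number"}},"force":{"type":"number"}},"required":["plan"]}

```bash
mkdir -p pics; ls; cat > h.py <<'E'
import numpy as np, cv2, pickle
from station import manip
def snap(name,tag):
    s=manip.snapshot(name); pickle.dump(s,open(f'pics/{tag}.pkl','wb')); cv2.imwrite(f'pics/{tag}.png',s['frame'][:,:,::-1]); return s
E
python3 - <<'E'
from h import *
for n in ['scene','side','wrist']:
    s=snap(n,n+'0'); print(n,s['eye'],s['orientation'],s['intrinsics'],s['k1'])
o=manip.observe(); print(o)
E
```

```text
pics
scene [ 1.16116009 -0.03793405  0.81412352] [0.54667199 0.49363852 1.45473876] [[366.88512158   0.         316.3347693 ]
 [  0.         366.88512158 199.60239405]
 [  0.           0.           1.        ]] 0.023704092784296145
side [0.24293818 0.82007677 0.62026249] [ 0.29386764 -1.3844477  -2.4262398 ] [[387.58539589   0.         309.82512729]
 [  0.         387.58539589 198.17042111]
 [  0.           0.           1.        ]] -0.06422360667457708
wrist [ 0.26816995 -0.45806982  0.37260779] [-0.27121996  0.18537706 -1.18033444] [[310.72098944   0.         315.63244133]
 [  0.         310.72098944 199.6567621 ]
 [  0.           0.           1.        ]] -0.001988527820425441
{'time_s': 0.15, 'q': array([-1.34530169e+00,  2.63454943e-01, -4.87891086e-02,  1.25939343e+00,
        1.66009251e-05,  1.41553221e+00]), 'joint_velocities': array([-0.00091827, -0.0023131 ,  0.00196058,  0.00121748,  0.00027137,
       -0.00089855]), 'effort': array([ 2.94800069e-03, -6.37823725e+01,  3.84649622e+01,  1.05336119e-02,
       -6.75552815e-05,  3.56840616e-06]), 'tool_pos': array([ 0.19507385, -0.4871921 ,  0.23091459]), 'tcp_rot': array([ 2.0133621 ,  0.38886658, -2.01338864]), 'ft_force': array([-0.6856068 ,  0.50953266, -0.19007992]), 'wrist_torque': array([ 0.01884351, -0.05406042, -0.01145125]), 'opening': 0.9964107446475132}
```

View pics/scene0.png

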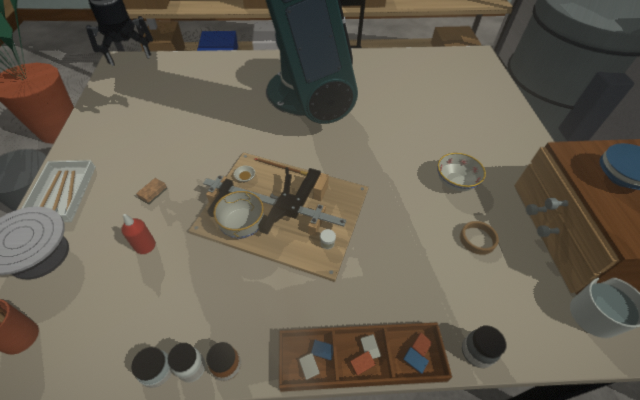

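View pics/side0.png

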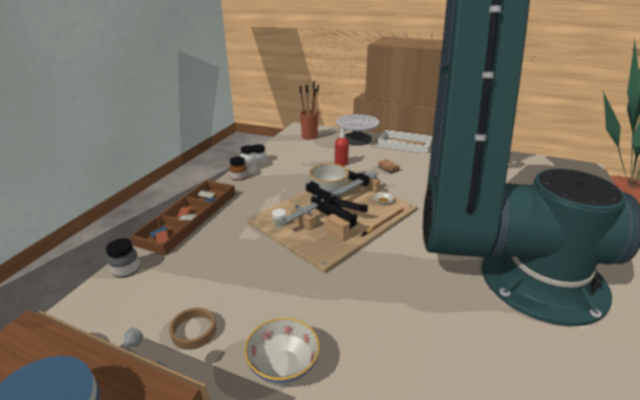

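View pics/wrist0.png

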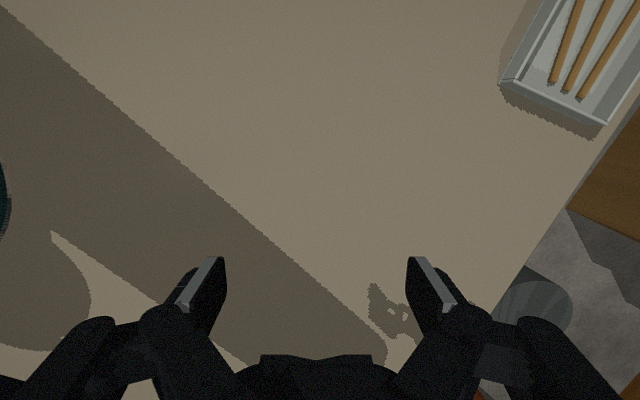

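```bash
cat >> h.py <<'E'
from scipy.spatial.transform import Rotation as R
def load(tag): return pickle.load(open(f'pics/{tag}.pkl','rb'))
def ray(s,u,v):
    K=s['intrinsics'];xd=np.array([(u-K[0,2])/K[0,0],(v-K[1,2])/K[1,1]]);x=xd.copy()
    for _ in range(20): x=xd/(1+s['k1']*(x@x))
    d=R.from_rotvec(s['orientation']).apply([x[0],-x[1],-1]); return np.array(s['eye']),d/np.linalg.norm(d)
def proj(s,P):
    p=R.from_rotvec(s['orientation']).inv().apply(np.atleast_2d(P)-s['eye']); x=np.c_[p[:,0]/-p[:,2],-p[:,1]/-p[:,2]]
    x=x*(1+s['k1']*(x**2).sum(1,keepdims=True)); K=s['intrinsics']; return np.c_[x[:,0]*K[0,0]+K[0,2],x[:,1]*K[1,1]+K[1,2]]
def atz(s,u,v,z):
    e,d=ray(s,u,v); return e+d*(z-e[2])/d[2]
def tri(obs):
    A=0;b=0
    for s,u,v in obs:
        e,d=ray(s,u,v);M=np.eye(3)-np.outer(d,d);A=A+M;b=b+M@e
    P=np.linalg.solve(A,b); return P,[np.linalg.norm((np.eye(3)-np.outer(d,d))@(P-e)) for e,d in [ray(*o) for o in obs]]
def crop(s,x0,y0,x1,y1,k,name):
    im=cv2.resize(s['frame'][y0:y1,x0:x1,::-1],None,fx=k,fy=k,interpolation=cv2.INTER_CUBIC)
    im=cv2.convertScaleAbs(im,alpha=1.3,beta=10)
    for x in range(-(-x0//20)*20,x1,20):
        cv2.putText(im,str(x),(int((x-x0)*k),10),0,.35,(255,0,0),1); cv2.line(im,(int((x-x0)*k),12),(int((x-x0)*k),18),(255,0,0),1)
    for y in range(-(-y0//20)*20,y1,20):
        cv2.putText(im,str(y),(0,int((y-y0)*k)+4),0,.35,(255,0,0),1)
    cv2.imwrite(f'pics/{name}.png',im)
E
python3 - <<'E'
from h import *
crop(load('scene0'),180,140,380,280,4,'sc0c')
crop(load('side0'),240,150,430,270,4,'si0c')
E
```

```text
(no output)
```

View pics/sc0c.png

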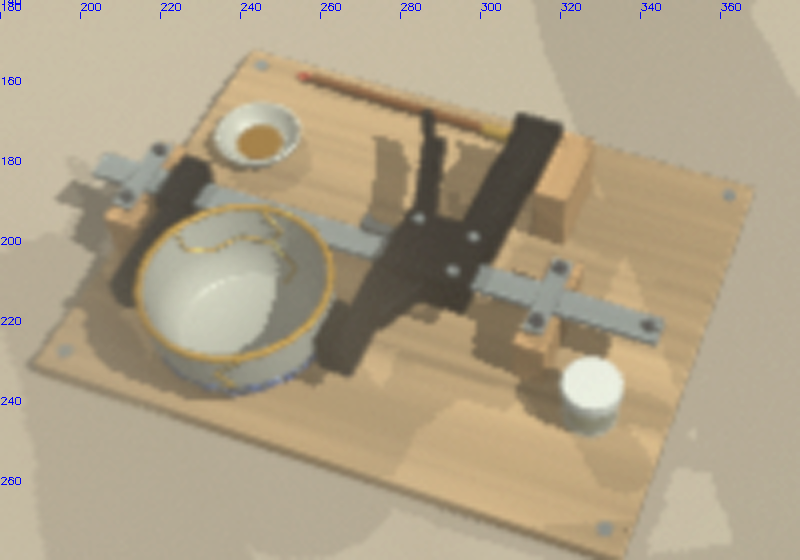

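View pics/si0c.png

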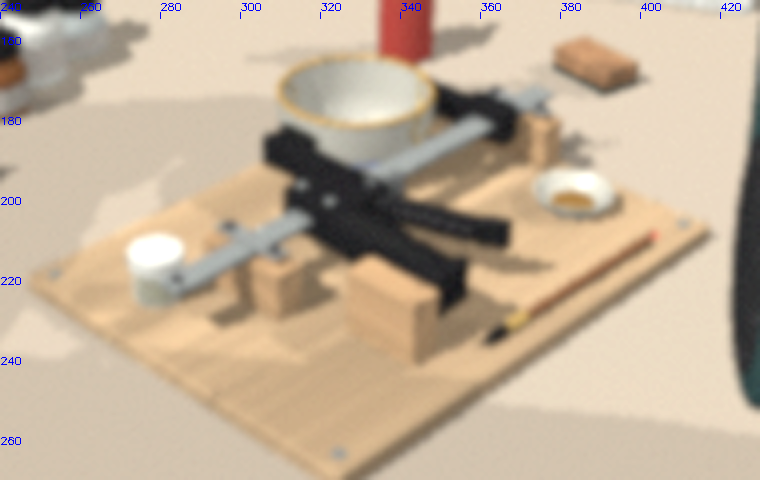

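```bash
python3 - <<'E'
from h import *
s=load('scene0');d=load('side0')
for n,u,v,z in [('tip',286,167.5,.068),('tip bottomleft',284,191,.068),('gripend',313,168.5,.076),('gripend2',320,171,.076),
 ('c1',242,152,.015),('c2',368,187,.015),('c3',188,231,.015),('brush red',254,158.5,.02),('brush tip',307,173,.02)]:
    print(n,atz(s,u,v,z).round(4))
for n,u,v,z in [('tip',365,205,.068),('c right',417,208,.015),('c left',247,218,.015),('c bot',327,271,.015),('brush red',401,208,.02),('brush black',359,235,.02)]:
    print(n,atz(d,u,v,z).round(4))
E
```

```text
tip [ 0.4539 -0.0694  0.068 ]
tip bottomleft [ 0.5387 -0.0754  0.068 ]
gripend [0.4686 0.005  0.076 ]
gripend2 [0.4789 0.0236 0.076 ]
c1 [ 0.3322 -0.2062  0.015 ]
c2 [0.4909 0.162  0.015 ]
c3 [ 0.6172 -0.3254  0.015 ]
brush red [ 0.3669 -0.1673  0.02  ]
brush tip [ 0.4333 -0.0103  0.02  ]
tip [ 0.4559 -0.0663  0.068 ]
c right [ 0.3287 -0.19    0.015 ]
c left [0.7704 0.0384 0.015 ]
c bot [0.4794 0.1672 0.015 ]
brush red [ 0.3717 -0.1648  0.02  ]
brush black [0.4485 0.0088 0.02  ]
```

```bash
python3 - <<'E'
from h import *
o=manip.observe(); M=R.from_rotvec(o['tcp_rot']).as_matrix(); print(M.round(3))
s=load('wrist0'); C=R.from_rotvec(s['orientation']).as_matrix(); print('cam in tool',(M.T@(s['eye']-o['tool_pos'])).round(3)); print((M.T@C).round(3))
E
```

```text
[[-0.     0.372 -0.928]
 [ 0.001 -0.928 -0.372]
 [-1.    -0.001 -0.   ]]
cam in tool [-0.142  0.    -0.079]
[[ 0.001  0.305 -0.952]
 [ 1.     0.     0.001]
 [ 0.    -0.952 -0.305]]
```

Call:
{"fn": "servo_tool", "kwargs": {
  "plan": [2,3,2,0,0,6,1,5,7,4,0,0,12,1,8,11,6,0,0,18,1,10,14,7,0,0,24,1,12,17.5,7,0,0,30,1,14.5,21,7,0,0,36,1,17,24.5,7,0,0,42,1,19.5,28,7,0,0,48,1,22,31.5,7,0,0,54,1,24,34.5,7,0,0,60,1]
}}

```text
time_s: 0.98
tool_pos: [0.4259, -0.1549, 0.3013]
tcp_rot: [1.31, 1.141, -1.31]
ft_force: [1.0, -1.3, 0.3]
opening: 0.0
```

Call:
{"fn": "servo_tool", "kwargs": {
  "plan": [1.5,2.5,0,0,0,2,1,3,4.5,0,0,0,2,1,3.5,5.5,0,0,0,2,1,3.5,5.5,0,0,0,2,1,3.5,5.5,0,0,0,2,1]
}}

```text
time_s: 1.4
tool_pos: [0.4599, -0.1021, 0.3011]
tcp_rot: [1.287, 1.157, -1.288]
ft_force: [-0.3, -0.0, -0.2]
opening: -0.001
```

```bash
python3 - <<'E'
from h import *
s=snap('wrist','w1'); o=manip.observe(); print(o['time_s'],o['tool_pos'],R.from_rotvec(o['tcp_rot']).as_matrix().round(3),o['ft_force'],o['opening'],o['q'])
im=cv2.convertScaleAbs(s['frame'][:,:,::-1],alpha=1.5,beta=20); cv2.imwrite('pics/w1b.png',im)
E
```

```text
1.45 [ 0.45973878 -0.10257131  0.30121036] [[-0.     0.994 -0.108]
 [-0.    -0.108 -0.994]
 [-1.    -0.     0.   ]] [ 0.08549698 -0.6694511   0.14175464] -0.0023274767640824737 [-3.92575928e-01  1.57188304e-01 -3.26946256e-04  1.41351584e+00
 -3.02153911e-04  1.28648037e+00]
```

View pics/w1b.png

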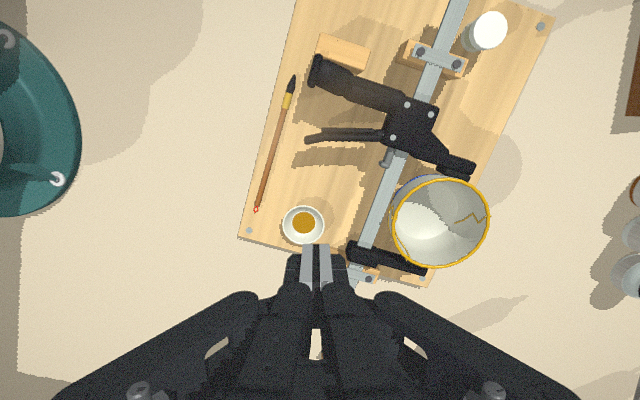

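```bash
python3 - <<'E'
from h import *
crop(load('w1'),280,40,480,190,4,'w1c')
E
```

```text
(no output)
```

View pics/w1c.png

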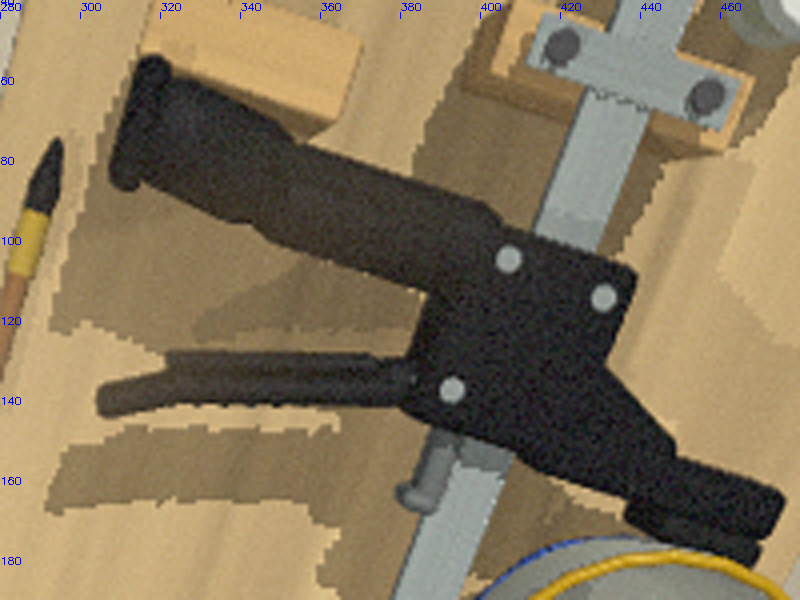

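Call:
{"fn": "servo_tool", "kwargs": {
  "plan": [1,-1,-2,0,0,0,1,2,-2,-4,0,0,0,1,3,-4,-6,0,0,0,1,3,-4,-6,0,0,0,1,3,-4,-6,0,0,0,1]
}}

```text
time_s: 1.87
tool_pos: [0.4892, -0.1434, 0.2405]
tcp_rot: [1.29, 1.157, -1.292]
ft_force: [-0.4, -0.5, 1.2]
opening: -0.0
```

```bash
python3 - <<'E'
from h import *
s=snap('wrist','w2'); o=manip.observe(); print(o['time_s'],o['tool_pos'])
crop(s,200,0,400,150,4,'w2c')
cv2.imwrite('pics/w2b.png',cv2.convertScaleAbs(s['frame'][:,:,::-1],alpha=1.5,beta=20))
E
```

```text
1.9167 [ 0.48942257 -0.14284893  0.2414408 ]
```

View pics/w2b.png

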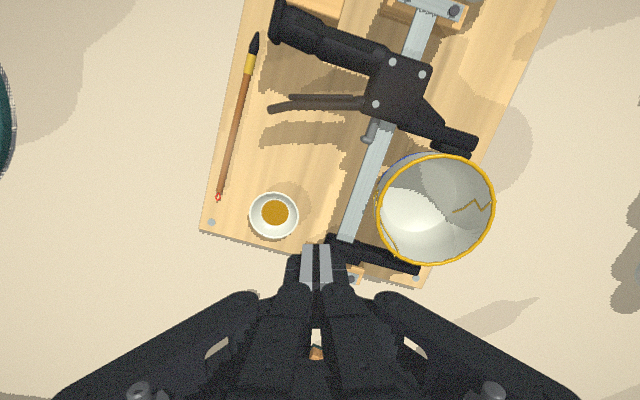

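View pics/w2c.png

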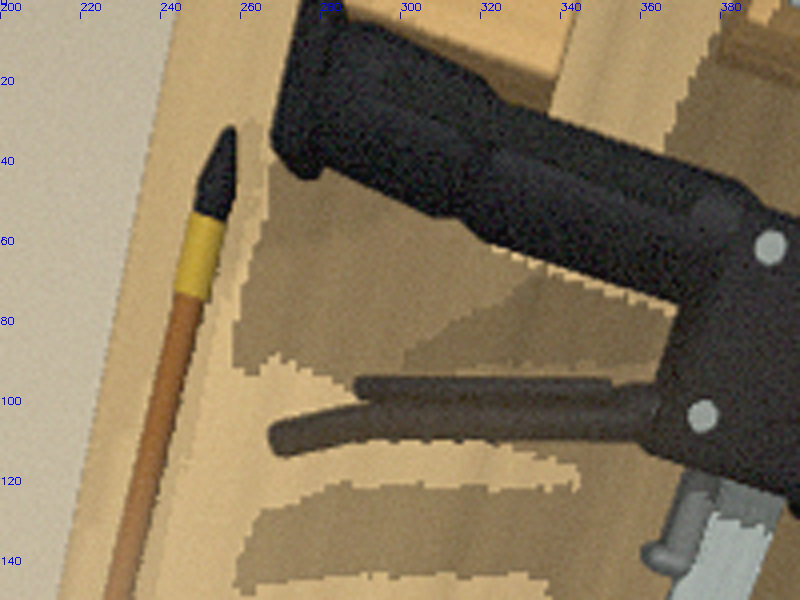

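```bash
python3 - <<'E'
from h import *
a=load('w1');b=load('w2');sc=load('scene0')
for n,p,q in [('pivot',(392.8,137.2),(375.7,104)),('tip',(305.5,144),(271,113.7)),('grippin',(407,104.8),(392.4,61.5)),('tab end',(384,167.5),(365,142.5)),('gripend corner',(311,87),(277,44))]:
    print(n,[x if isinstance(x,list) else x.round(4) for x in tri([(a,*p),(b,*q)])])
for u in (325,340,355,370): print('face1',u,atz(a,u,141.2,.068).round(4))
for u in (293,310,325,340,355): print('face2',u,atz(b,u,110,.068).round(4), atz(b,u,110,.046).round(4))
print('tip',atz(a,302,143,.068),atz(b,267,111,.068))
for n,u,v in [('bowl',375.5,205),('bowl2',388,175)]: print(n,atz(b,u,v,.085).round(4))
print('dish left/right/bottom',[atz(b,*p,.03).round(4) for p in [(299,215),(274,192),(274,240)]])
print('brush', atz(b,250,60,.02).round(4),atz(b,217,198,.02).round(4))
print('barfoot clamp end', atz(b,330,238,.07).round(4))
E
```

```text
pivot [array([ 0.5547, -0.0751,  0.0712]), [np.float64(2.511082135845114e-05), np.float64(2.511082135857844e-05)]]
tip [array([ 0.4511, -0.0736,  0.0555]), [np.float64(0.0006044136652971058), np.float64(0.0006044136652971927)]]
grippin [array([ 0.5705, -0.04  ,  0.0771]), [np.float64(0.00010221718191833778), np.float64(0.00010221718191808296)]]
tab end [array([ 0.5421, -0.1099,  0.0739]), [np.float64(0.00027909162244160783), np.float64(0.0002790916224416418)]]
gripend corner [array([ 0.465 , -0.0078,  0.0382]), [np.float64(0.00046349294271138994), np.float64(0.00046349294271131724)]]
face1 325 [ 0.4748 -0.0716  0.068 ]
face1 340 [ 0.4926 -0.0736  0.068 ]
face1 355 [ 0.5104 -0.0755  0.068 ]
face1 370 [ 0.5282 -0.0774  0.068 ]
face2 293 [ 0.4752 -0.0719  0.068 ] [ 0.4735 -0.0723  0.046 ]
face2 310 [ 0.4916 -0.0737  0.068 ] [ 0.4911 -0.0743  0.046 ]
face2 325 [ 0.5061 -0.0753  0.068 ] [ 0.5066 -0.076   0.046 ]
face2 340 [ 0.5206 -0.077   0.068 ] [ 0.5221 -0.0777  0.046 ]
face2 355 [ 0.5351 -0.0786  0.068 ] [ 0.5376 -0.0795  0.046 ]
tip [ 0.44721662 -0.07080711  0.068     ] [ 0.4498756  -0.06999682  0.068     ]
bowl [ 0.5469 -0.1722  0.085 ]
bowl2 [ 0.5607 -0.1425  0.085 ]
dish left/right/bottom [array([ 0.4633, -0.1944,  0.03  ]), array([ 0.4376, -0.1624,  0.03  ]), array([ 0.4282, -0.2238,  0.03  ])]
brush [ 0.4326 -0.0166  0.02  ] [ 0.3654 -0.165   0.02  ]
barfoot clamp end [ 0.4977 -0.2103  0.07  ]
```

Call:
{"fn": "servo_tool", "kwargs": {
  "plan": [-0.5,1,-4,0,0,0,1,-1,2,-7.5,0,0,0,1,-1.1,2,-11,0,0,0,1,-1.1,2,-14.5,0,0,0,1,-1.1,2,-17,0,0,0,1,-1.1,2,-19,0,0,0,1,-1.1,2,-19.7,0,0,0,1,-1.1,2,-19.7,0,0,0,1,-1.1,2,-19.7,0,0,0,1]
}}

```text
time_s: 2.67
tool_pos: [0.4796, -0.1222, 0.0455]
tcp_rot: [1.289, 1.155, -1.288]
ft_force: [-0.3, -0.8, 0.1]
opening: -0.003
```

```bash
python3 - <<'E'
from h import *
o=manip.observe(); print(o['time_s'],o['tool_pos'],o['ft_force'])
crop(snap('scene','s3'),220,120,380,240,4,'s3c')
s=snap('wrist','w3');cv2.imwrite('pics/w3b.png',cv2.convertScaleAbs(s['frame'][:,:,::-1],alpha=1.5,beta=20))
E
```

```text
2.6667 [ 0.47964195 -0.12218982  0.04554362] [-0.26951225 -0.81010858  0.08850883]
```

View pics/w3b.png

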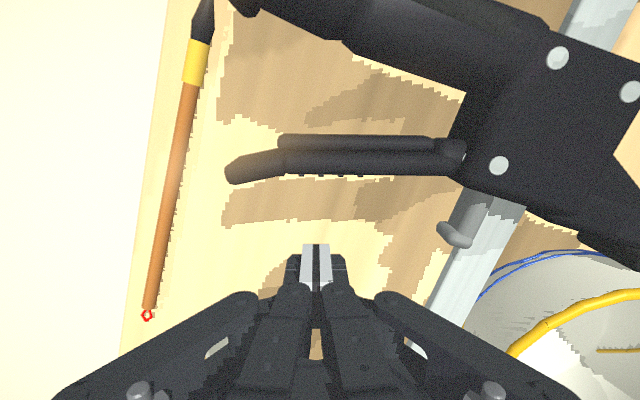

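View pics/s3c.png

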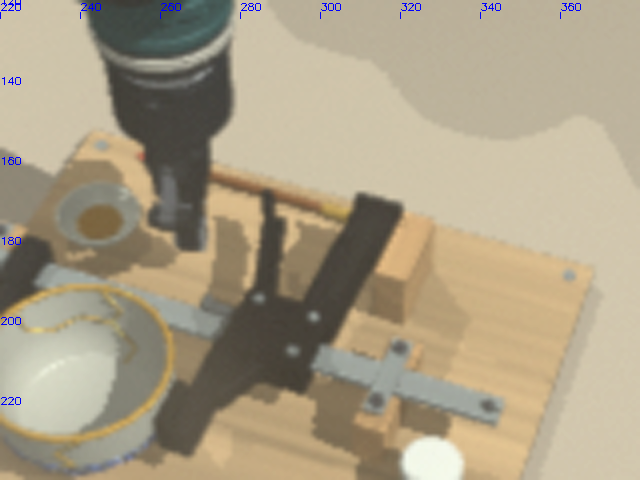

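Call:
{"fn": "servo_tool", "kwargs": {
  "plan": [0.1,1,0,0,0,0,1,0.2,2,0,0,0,0,1,0.3,2.7,0,0,0,0,1,0.3,3.2,0,0,0,0,1,0.4,3.4,0,0,0,0,1,0.4,3.6,0,0,0,0,1,0.4,3.8,0,0,0,0,1,0.4,4.0,0,0,0,0,1,0.4,4.0,0,0,0,0,1,0.4,4.0,0,0,0,0,1]
}}

```text
time_s: 3.6
tool_pos: [0.4833, -0.0821, 0.0443]
tcp_rot: [1.288, 1.156, -1.288]
ft_force: [0.9, -1.7, 0.2]
opening: -0.003
```

```bash
python3 - <<'E'
from h import *
o=manip.observe(); print(o['time_s'],o['tool_pos'],o['ft_force'])
s=snap('wrist','w4');cv2.imwrite('pics/w4b.png',cv2.convertScaleAbs(s['frame'][:,:,::-1],alpha=1.5,beta=20))
E
```

```text
3.6 [ 0.48329586 -0.08212525  0.04431685] [ 0.88932661 -1.703752    0.20940669]
```

View pics/w4b.png

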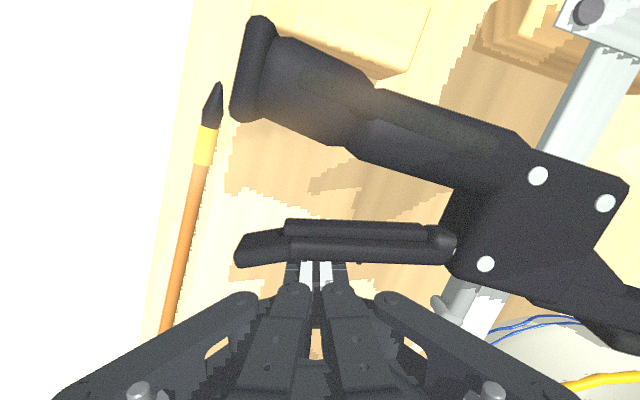

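```bash
python3 - <<'E'
from h import *
s=load('w4');o=manip.observe();M=R.from_rotvec(o['tcp_rot']).as_matrix()
for u,v in [(316,262),(332,262),(345,268),(350,290),(390,293),(425,318),(490,370)]:
    e,d=ray(s,u,v); e=M.T@(e-o['tool_pos']); d=M.T@d
    out=[]
    for z0 in (0.011,0,-.011): t=(z0-e[2])/d[2]; out.append(((e+t*d)*1000).round(0))
    print((u,v),*out)
E
```

```text
(316, 262) [19.  1. 11.] [-1.  1.  0.] [-21.   1. -11.]
(332, 262) [19. 10. 11.] [-1.  9.  0.] [-21.   8. -11.]
(345, 268) [12. 17. 11.] [-7. 15.  0.] [-26.  13. -11.]
(350, 290) [-9. 18. 11.] [-25.  15.   0.] [-42.  13. -11.]
(390, 293) [-11.  37.  11.] [-28.  32.   0.] [-44.  28. -11.]
(425, 318) [-30.  48.  11.] [-44.  42.   0.] [-57.  36. -11.]
(490, 370) [-57.  61.  11.] [-67.  54.   0.] [-78.  46. -11.]
```

Call:
{"fn": "servo_tool", "kwargs": {
  "plan": [0,0.2,0,0,0,-1.5,1,0,0.4,0,0,0,-3,1,0,0.6,0,0,0,-4.5,1,0,0.8,0,0,0,-6,1,0,0.9,0,0,0,-7.5,1,0,1.0,0,0,0,-8,1,0,1.0,0,0,0,-8,1,0,1.0,0,0,0,-8,1]
}}

```text
time_s: 4.32
tool_pos: [0.483, -0.0721, 0.0442]
tcp_rot: [1.388, 1.082, -1.389]
ft_force: [-1.8, -3.8, 0.1]
opening: -0.004
```

```bash
python3 - <<'E'
from h import *
o=manip.observe(); print(o['time_s'],o['tool_pos'],o['ft_force'],o['wrist_torque'])
s=snap('wrist','w5');cv2.imwrite('pics/w5b.png',cv2.convertScaleAbs(s['frame'][:,:,::-1],alpha=1.5,beta=20))
E
```

```text
4.3167 [ 0.48301976 -0.07207969  0.0442333 ] [-1.81150238 -3.81982766  0.14882128] [-0.61371293  0.2853785  -0.0520466 ]
```

View pics/w5b.png

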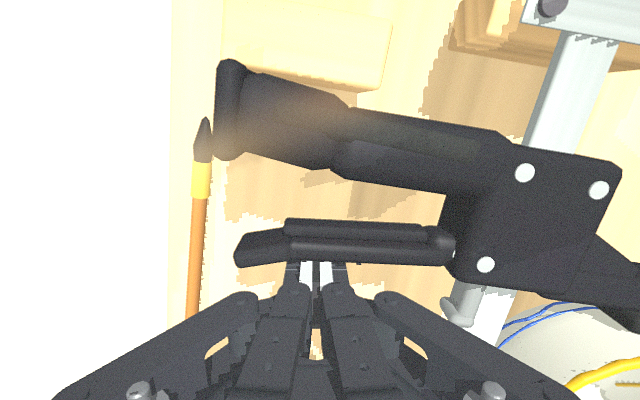

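Call:
{"fn": "servo_tool", "kwargs": {
  "plan": [0,0.15,0,0,0,-1.5,1,0,0.3,0,0,0,-3,1,0,0.45,0,0,0,-4.5,1,0,0.5,0,0,0,-5,1,0,0.5,0,0,0,-5,1]
}}

```text
time_s: 4.78
tool_pos: [0.4831, -0.067, 0.0443]
tcp_rot: [1.451, 1.032, -1.451]
ft_force: [-1.4, -4.0, 0.9]
opening: -0.002
```

Call:
{"fn": "servo_tool", "kwargs": {
  "plan": [0,0.05,0,0,0,-0.5,1,0,0.1,0,0,0,-0.5,1,0,0.1,0,0,0,-0.5,1]
}}

```text
time_s: 5.03
tool_pos: [0.4833, -0.0662, 0.0443]
tcp_rot: [1.457, 1.026, -1.457]
ft_force: [-0.8, -6.2, 0.0]
opening: 0.001
```

Call:
{"fn": "servo_tool", "kwargs": {
  "plan": [0,0.05,0,0,0,0,1,0,0.1,0,0,0,0,1,0,0.1,0,0,0,0,1]
}}

```text
time_s: 5.28
tool_pos: [0.4834, -0.0655, 0.0444]
tcp_rot: [1.457, 1.025, -1.458]
ft_force: [-1.4, -8.9, -1.0]
opening: 0.0
```

```bash
python3 - <<'E'
from h import *
o=manip.observe(); print(o['time_s'],o['tool_pos'],o['ft_force'],o['wrist_torque'])
s=snap('wrist','w6');cv2.imwrite('pics/w6b.png',cv2.convertScaleAbs(s['frame'][:,:,::-1],alpha=1.5,beta=20))
E
```

```text
5.2833 [ 0.48341564 -0.06550457  0.04435338] [-1.35126554 -8.92343149 -1.00197587] [-1.67890261  0.22749389 -0.05170529]
```

View pics/w6b.png

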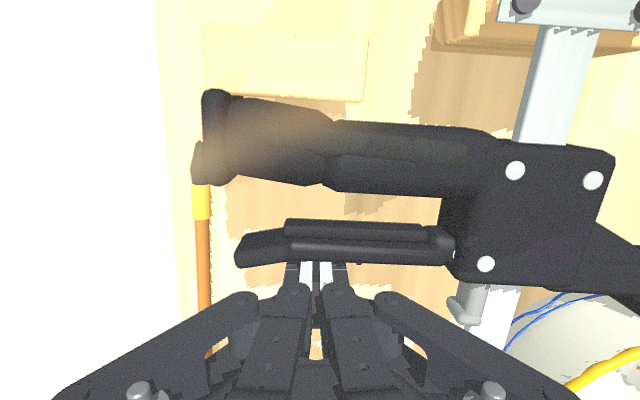

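Call:
{"fn": "servo_tool", "kwargs": {
  "plan": [0,0.05,0,0,0,0,1,0,0.1,0,0,0,0,1,0,0.12,0,0,0,0,1,0,0.12,0,0,0,0,1,0,0.12,0,0,0,0,1]
}}

```text
time_s: 5.75
tool_pos: [0.4836, -0.0648, 0.0444]
tcp_rot: [1.456, 1.024, -1.458]
ft_force: [-1.5, -11.0, -1.3]
opening: 0.005
```

Call:
{"fn": "servo_tool", "kwargs": {
  "plan": [0,0.06,0,0,0,0,1,0,0.06,0,0,0,0,1,0,0.06,0,0,0,0,1,0,0.06,0,0,0,0,1,0,0.06,0,0,0,0,1,0,0.06,0,0,0,0,1,0,0.06,0,0,0,0,1,0,0.06,0,0,0,0,1,0,0.06,0,0,0,0,1,0,0.06,0,0,0,0,1]
}}

```text
time_s: 6.58
tool_pos: [0.4837, -0.0644, 0.0445]
tcp_rot: [1.456, 1.024, -1.458]
ft_force: [-1.5, -13.3, -0.7]
opening: 0.001
```

```bash
python3 - <<'E'
from h import *
s=snap('wrist','w7')
o=manip.observe(); print(o['time_s'],o['tool_pos'],o['ft_force'],o['wrist_torque'],R.from_rotvec(o['tcp_rot']).as_matrix()[:,1])
crop(s,200,130,400,280,4,'w7c')
# trigger tip & pivot directions: print position for later pixel picks
for u,v in [(292,219),(420,224)]: print('rib top edge',atz(s,u,v,.063).round(4))
for u,v in [(293,241),(420,248)]: print('top ridge',atz(s,u,v,.068).round(4))
a=load('w3')
for u,v in [(280,135),(432,138)]: print('rest rib',atz(a,u,v,.063).round(4))
E
```

```text
6.6333 [ 0.48369828 -0.06439957  0.04447409] [  0.5308763  -13.2102541   -1.18957697] [-2.45046092  0.10584469 -0.13506857] [ 0.94143462 -0.33719208  0.00153236]
rib top edge [ 0.485  -0.0324  0.063 ]
rib top edge [ 0.5356 -0.053   0.063 ]
top ridge [ 0.4829 -0.04    0.068 ]
top ridge [ 0.5319 -0.0611  0.068 ]
rest rib [ 0.4736 -0.0559  0.063 ]
rest rib [ 0.5332 -0.0636  0.063 ]
```

View pics/w7c.png

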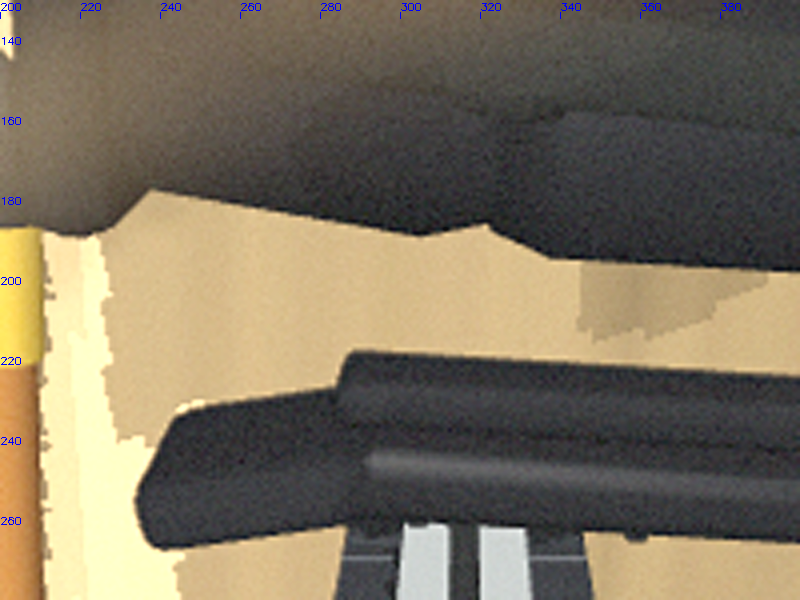

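Call:
{"fn": "servo_tool", "kwargs": {
  "plan": [0,0,0,0,0,0,1,0,0,0,0,0,0,1,0,-0.3,0,0,0,1,1,0,-0.6,0,0,0,3,1,0,-0.9,0,0,0,5,1,0,-1.2,0,0,0,7,1,0,-1.5,0,0,0,9,1,0,-1.8,0,0,0,11,1,0,-2.2,0,0,0,13,1,-0.2,-2.8,0,0,0,13.5,1]
}}

```text
time_s: 7.47
tool_pos: [0.4814, -0.0909, 0.0443]
tcp_rot: [1.287, 1.158, -1.285]
ft_force: [-0.3, 0.4, -1.0]
opening: -0.003
```

Call:
{"fn": "servo_tool", "kwargs": {
  "plan": [-0.1,-1,0,0,0,0,1,-0.2,-2.3,0,0,0,0,1,-0.2,-2.5,1,0,0,0,1,-0.2,-2.5,4,0,0,0,1,-0.2,-2.5,8,0,0,0,1,-0.2,-2.5,12,0,0,0,1,-0.2,-2.5,16,0,0,0,1,-0.2,-2.5,19,0,0,0,1,-0.2,-2.5,20,0,0,0,1,-0.2,-2.5,20,0,0,0,1]
}}

```text
time_s: 8.3
tool_pos: [0.4802, -0.117, 0.2469]
tcp_rot: [1.29, 1.151, -1.286]
ft_force: [-0.6, 0.3, -0.6]
opening: 0.003
```

```bash
python3 - <<'E'
from h import *
s=snap('wrist','w8');cv2.imwrite('pics/w8b.png',cv2.convertScaleAbs(s['frame'][:,:,::-1],alpha=1.5,beta=20))
t=snap('scene','s8');o=manip.observe(); print(o['time_s'],o['tool_pos'],o['ft_force'])
crop(s,200,0,400,150,4,'w8c')
cv2.imwrite('pics/s8d.png',cv2.absdiff(t['frame'],load('scene0')['frame'])*2)
E
```

```text
8.4 [ 0.47907432 -0.11639626  0.24378234] [ 0.76179171 -0.47404593 -1.10404544]
```

View pics/w8b.png

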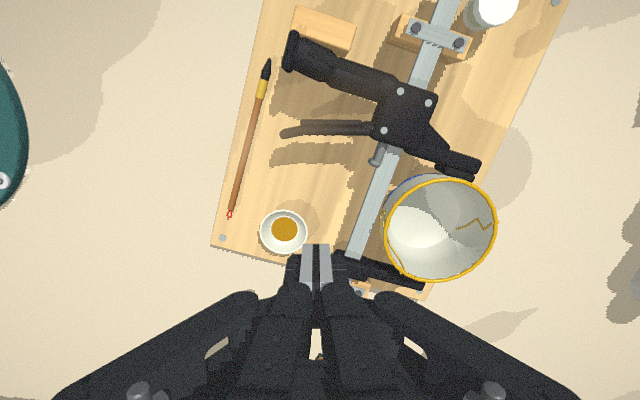

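View pics/s8.png

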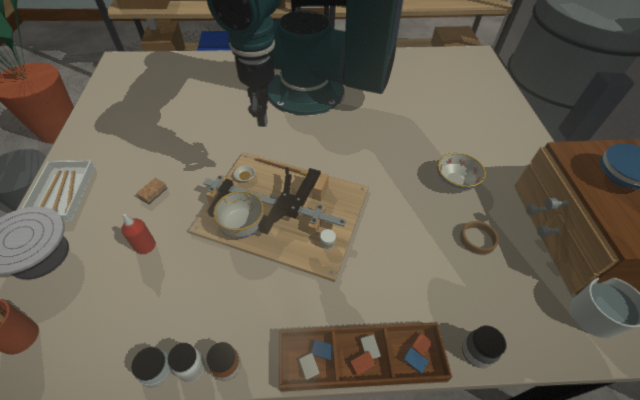

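```bash
python3 - <<'E'
from h import *
print(manip.hand_in())
E
```

```text
the job is handed in; nothing more can be done
None
```

I pressed the trigger from its outer face with the shut fingers until it came up against its stop. I held it there for over a second, then let it spring back, backed off and lifted clear. The job is handed in at about 8.4 s of the 40 s allowed, and no verdict was reported.

- **At the stop:** the force was about 4 N as it reached the stop, then climbed about 3 N per mm. It stayed above about 8 N for roughly 1.5 s, reaching about 13 N, well short of the 40 N limit.
- **Trigger angle:** the wrist pictures put the turn from rest at about 0.26 rad. That is a little over the 0.24 stop, but picture measurement is only good to a degree or so. A gap to the grip was still visible.
- **After release:** the contact force was gone (readings within about 1 N, the sensor's noise). By eye, the last wrist picture shows the trigger back at its rest angle.
- **Surroundings:** by eye, the brush, dish, jar, bottle, tape, sanding block and painted bowl are where they stood at the start. I did not measure their shifts. Nothing I saw suggested the fingers touched the grip, release lever or mended bowl.

No check failed. The only disagreement was that small excess in the trigger angle.

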